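# Balance the loaded tube on the stand

## Task

A steel slug is jammed somewhere inside the capped aluminium tube and nothing outside shows where. Find the tube's balance point by feel, and lay the tube squarely across the narrow ledge of the balancing stand so that it stays there level by itself when you let go. Leave the other things on the bench where they are.

Things in the scene. Friction and masses are not known exactly. Their poses are not given: they have to be found in the camera images.
- tube_center (a point): Capped square aluminium tube lying on the bench, 200 mm long, 40 x 40 mm section, both ends alike. Point: its middle, half-way up; x along its length, z up at the start. Tube about 0.16 kg, evenly spread; the slug in it, 0.45 kg, is stuck fast (does not shift in handling), its middle up to 68 mm either way from the tube's middle; so the balance point is up to 52 mm either way along x.
- ledge (a point): Flat steel ledge on top of the balancing stand, 90 mm above the bench, level. Point: centre of its top face. It measures 14 mm along its x and 30 mm along its y; the tube is to lie along its x, either way round, and stays level only with its balance point over those 14 mm. Being narrower than the tube (30 against 40 mm), it leaves room for fingers on the tube's sides.
- stand: The balancing stand, fixed to the bench: wooden foot 90 x 110 x 16 mm, a wooden block 36 x 50 mm on it up to 50 mm height, then the steel upright that ends in the ledge. Origin: centre of its underside; axes as the ledge.
- screwdriver: screwdriver about 180 mm long lying beyond the middle of the bench; bystander
- tape_roll: yellow tape roll lying flat, 84 mm across, 24 mm high; bystander, origin at its underside
- hammer: hammer lying at the left side, about 270 mm long; bystander
- wrench: steel wrench lying at the right side, 170 mm long; bystander
- offcut: small wood offcut 50 x 90 x 30 mm; bystander, origin at its underside
- jar: clear screw-top jar, 68 mm across, 85 mm high; bystander, origin at its underside
- spray_can: spray can, 60 mm across, 170 mm high; bystander, origin at its underside

How it is judged:
By the outcome, as a careful person would: the job done as asked, in the order asked, and still so for the second after the job is handed in, with the robot touching nothing.
It also fails if it takes over 58 s, if anything falls off the work surface, if the arm or the gripper's body presses on something with over 40 N, if the wrist force passes 120 N, or if a joint passes its speed limit or range.

## Robot

A 6-joint arm with a two-finger parallel gripper is mounted at the origin on the work surface. World frame = base frame: x ahead of the robot, y to its left, z up, the work surface at z = 0. Lengths are in m, angles in rad, forces in N, time in s.
With the tool pointing down it reaches from about 0.35 to 0.975 m from the base axis. Payload 4.9 kg.
Tool frame: the origin (TCP) lies at the centre of the arm's flange, where the gripper is bolted on; the fingertips stand 173 mm ahead of it and the grasp point (between the pads) lies 155 mm ahead of it (ctrl.finger_overhang is the distance from the TCP to the fingertips, in m); z points along the fingers, y is the direction in which the jaws open and shut (so a half turn about z gives the same grasp; the last joint's range is limited). The gripper opens to 85 mm and grips with 20 to 120 N. Pads are 22 mm wide; open, the fingers measure 114 mm over their backs; the gripper's body (76 mm by 85 mm) begins 54 mm behind the grasp point. The pads swing forward as they close: fully open they stand 13 mm farther back than shut.
Start: joints at [1.119, 0.053, 1.613, -0, 1.476, -0.119], TCP at [0.204, 0.591, 0.405] pointing down, gripper open.
Joint ranges: [-3.01, 3.01], [-1.01, 2.22], [0.06, 2.58], [-1.02, 4.17], [0.09, 2.62], [-3.14, 3.14]. Speed limits (rad/s): [2.57, 2.57, 3.14, 3.14, 3.14, 3.14].

## Interface

Orientations are given as a rotation vector (axis times angle).
In Python, from station import ctrl, eyes, spotter gives the robot as it stands.
- The arm moves only by the shell command python3 -m crank 'ROWS' [FORCE]. ROWS is JSON, a list of rows, each a list of 7 numbers: the turn, a rotation vector about the tool's x, y, z in rad, then the shift along the tool's x, y, z in mm, then the closure, from -1 (fully open) to 1 (shut). A call has 1 to 8 rows; each row shifts and turns the pose as measured when the row begins, along the tool's axes as they then stand; what a row does not reach is not made up. A row lasts 1/12 s, in which the tool goes at most 41.7 mm and 7.16 degrees, less where a joint would pass 70% of its speed; a pose out of reach is approached as far as the arm can. A call is refused whole if a number of a shift passes 41.7 or a number of a turn 0.125, either way. A call with a gripper value outside its range is refused whole. The fingers move at their own pace and stop on an object; FORCE is the grip in N (left out, the last holds). Time passes only in rows, so rows that do not move let the fingers close. It gives the time, the measured TCP pose, the force and the opening at its end, in the units of the state.
- ctrl.get_obs(): the state, without advancing time (a new reading comes with each control period).
- eyes.get_image(name): name is "side" or "top" or "wrist"; returns a dict with "image" (420x560x3 uint8, red, green, blue), "vertical_fov" (degrees; the focal length in pixels is half the picture's height over the tangent of half this angle, whatever the lens; pixels are square), "cx", "cy" (the principal point, pixels), "rvec" (rotation vector, rad) and "tvec" (3), from world to camera coordinates, as OpenCV has them; the wrist camera has in their place "mount" (4x4, takes a point from camera to tool coordinates, whose origin is the TCP and whose axes are the flange's). Camera axes: x right, y down, z forward; pixel columns grow to the right and rows downward; lengths in m; the calibration is good to about 2 mm. A picture is of the moment at which its call begins: read the wrist's pose just before it. There is no depth.
- ctrl.finish_job(): hands the job in, once; it reports no verdict.
Trained networks look in a picture, given as the dict that the camera call returned (one of the last four; its "shot" number tells which), for a name from the list of things; names that differ only in an ending like _2 or _b are one class to them, and where a whole thing is asked for, a point or a joint stands for the part that bears it (a point fixed in the world has none). Each returns a list of dicts, best first, with "confidence" (0 to 1); they miss things now and then, are a little off and sometimes report something else, mostly with a low value. They report only what shows in the picture. A call takes as long as a camera call.
- spotter.look_for(query, picture): "centre" ([x, y, z] in m, in world coordinates, good to about 4 mm: the middle of the surface that is visible of it).
- spotter.outline_of(query, picture): "region" (420x560 bool, what is visible of it).
- spotter.mark_of(query, picture): "centre" ([x, y, z] in m, in world coordinates, good to about 4 mm: a listed point, or the origin of a listed thing).
The state is a dict: "t": time; "q": joint angles; "dq": joint speeds; "effort": joint torques, N m; "tool_pos": TCP position; "tool_rot": TCP orientation; "contact_force": force on the tool from outside, world axes, zero at the start; "wrist_torque": the same for the moment, N m; "opening": finger opening in m.
Only numpy, scipy, OpenCV 4.12 (cv2) and the standard library are available. Lean on these libraries where they do the work, as an engineer would, in place of code of your own. Each camera call takes 0.05 s, during which the arm holds its last target.

## Working session

There is one attempt and no reset: what is moved stays moved. The work goes in short steps, Python scripts to look and compute and a shell command to move; the robot and the scene stay as the last step left them, time stands still between calls to the robot, and variables do not carry over. Pictures are saved under pics/ and viewed, and the job is handed in when it is done.

```bash
ls; mkdir -p pics; cat > h.py <<'E'
import numpy as np, cv2
from scipy.spatial.transform import Rotation as R
from station import ctrl, eyes, spotter
def save(p,n): cv2.imwrite('pics/'+n+'.png', cv2.cvtColor(p['image'],cv2.COLOR_RGB2BGR))
def K(p):
    h,w=p['image'].shape[:2]; f=h/2/np.tan(np.radians(p['vertical_fov'])/2)
    return np.array([[f,0,p['cx']],[0,f,p['cy']],[0,0,1.]])
def ext(p,obs=None):
    if 'rvec' in p: return cv2.Rodrigues(np.array(p['rvec'],float))[0],np.array(p['tvec'],float)
    T=np.eye(4);T[:3,:3]=R.from_rotvec(obs['tool_rot']).as_matrix();T[:3,3]=obs['tool_pos']
    M=np.linalg.inv(T@np.array(p['mount'])); return M[:3,:3],M[:3,3]
def ray(p,uv,obs=None):
    r,t=ext(p,obs); d=r.T@np.linalg.inv(K(p))@np.array([*uv,1.]); return -r.T@t,d
def atz(p,uv,z,obs=None):
    o,d=ray(p,uv,obs); return o+d*(z-o[2])/d[2]
def proj(p,X,obs=None):
    r,t=ext(p,obs); c=K(p)@(r@np.asarray(X,float).reshape(-1,3).T+t[:,None]); return (c[:2]/c[2]).T
E
python3 - <<'E'
from h import *
np.set_printoptions(precision=4,suppress=True)
o=ctrl.get_obs();print(o, ctrl.finger_overhang)
for n in ['side','top']:
    p=eyes.get_image(n);save(p,n+'0');print(n,p['vertical_fov'],p['cx'],p['cy'],p['rvec'],p['tvec'])
    for q in ['tube_center','ledge','stand']:
        for f in ('look_for','mark_of'):
            print(n,q,f,[(np.array(d['centre']),round(d['confidence'],2)) for d in getattr(spotter,f)(q,p)[:2]])
    r=spotter.outline_of('tube_center',p)
    if r:
        m=r[0]['region'].astype(np.uint8);print(cv2.minAreaRect(cv2.findNonZero(m)))
    r=spotter.outline_of('stand',p)
    if r:
        m=r[0]['region'].astype(np.uint8);print(cv2.minAreaRect(cv2.findNonZero(m)))
E
```

```text
pics
{'t': 0.0, 'q': array([ 1.119 ,  0.0534,  1.6143, -0.    ,  1.476 , -0.119 ]), 'dq': array([-0.0008,  0.    , -0.0002,  0.0002,  0.0012,  0.0019]), 'effort': array([ -0.0002, -39.3695, -37.0169,  -0.0002,   0.0074,  -0.    ]), 'tool_pos': array([0.2041, 0.5905, 0.4035]), 'tool_rot': array([-0.5202, -3.0976,  0.0031]), 'contact_force': array([-0.4765, -0.7863, -0.1509]), 'wrist_torque': array([-0.0471,  0.0006, -0.0117]), 'opening': 0.08490088427661441} 0.1734
side 55.855183311194864 281.81477995863855 209.69467760155237 [ 2.0048 -0.5462  0.3397] [-0.5144  0.2285  0.8989]
side tube_center look_for [(array([0.5202, 0.229 , 0.0377]), 0.91)]
side tube_center mark_of [(array([0.5334, 0.2517, 0.0214]), 0.85)]
side ledge look_for [(array([ 0.4878, -0.2823,  0.0139]), 0.56)]
side ledge mark_of [(array([ 0.5001, -0.2703,  0.0876]), 0.57)]
side stand look_for [(array([ 0.4895, -0.2851,  0.0164]), 0.82)]
side stand mark_of [(array([ 0.5008, -0.2711, -0.0019]), 0.98)]
((227.13514709472656, 205.189208984375), (16.97215461730957, 50.451473236083984), 54.46232223510742)
((306.9546203613281, 300.5690612792969), (46.091041564941406, 47.205265045166016), 42.79739761352539)
top 53.015841775237874 278.57592479291327 209.59071072250262 [ 2.177  -2.1192  0.1554] [-0.0192  0.6037  1.5034]
top tube_center look_for [(array([0.5369, 0.2473, 0.0391]), 0.73), (array([ 0.7538, -0.1811,  0.0831]), 0.61)]
top tube_center mark_of [(array([0.5388, 0.2518, 0.0214]), 0.63), (array([ 0.5024, -0.268 , -0.002 ]), 0.2)]
top ledge look_for []
top ledge mark_of [(array([ 0.5047, -0.2672,  0.0974]), 0.95)]
top stand look_for [(array([ 0.5018, -0.265 ,  0.0173]), 0.79), (array([0.7698, 0.0025, 0.0236]), 0.24)]
top stand mark_of []
((209.79534912109375, 225.0777130126953), (55.209861755371094, 12.092902183532715), 59.74356460571289)
((349.7413635253906, 238.6034393310547), (24.326087951660156, 29.525558471679688), 68.19859313964844)
```

View pics/top0.png

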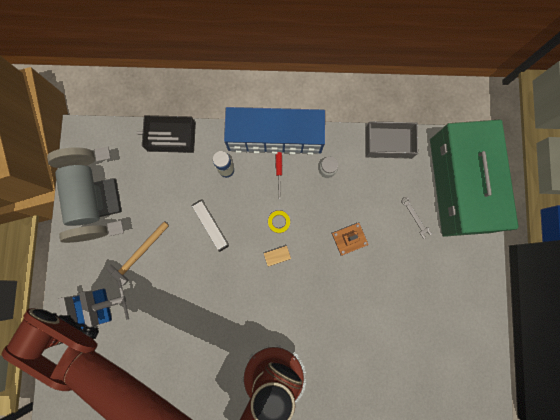

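View pics/side0.png

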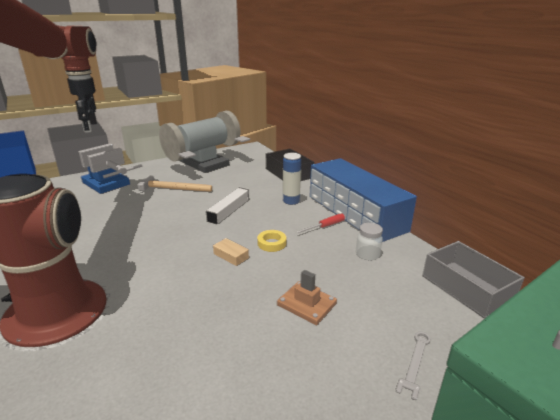

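The top view shows the tube at about (210,225), tilted, and the stand at (350,238). The side view agrees, with the tube at (228,205) and the stand at (307,297). Next I need the axis directions.

```bash
python3 - <<'E'
from h import *
np.set_printoptions(precision=4,suppress=True)
o=ctrl.get_obs();print(R.from_rotvec(o['tool_rot']).as_matrix())
p=eyes.get_image('top')
im=p['image']
a=cv2.resize(im[180:270,170:260],(540,540),interpolation=cv2.INTER_CUBIC)
b=cv2.resize(im[205:270,310:390],(640,520),interpolation=cv2.INTER_CUBIC)
for n,c in(('zt',a),('zs',b)): cv2.imwrite(f'pics/{n}.png',c[:,:,::-1])
for nm,z in(('tube_center',.03),('stand',.016)):
    r=spotter.outline_of(nm,p)[0]['region'].astype(np.uint8)
    bx=cv2.boxPoints(cv2.minAreaRect(cv2.findNonZero(r)))
    w=np.array([atz(p,u,z) for u in bx]);print(nm,bx,w, [(np.linalg.norm(w[i]-w[i-1]),np.degrees(np.arctan2(*(w[i]-w[i-1])[[1,0]]))) for i in range(4)],w.mean(0))
p=eyes.get_image('wrist');save(p,'w0');print(p['vertical_fov'],p['mount'])
E
```

```text
[[-0.9451  0.3267  0.    ]
 [ 0.3267  0.9451  0.    ]
 [-0.      0.0001 -1.    ]]
tube_center [[190.8766 205.1902]
 [201.1902 199.1234]
 [228.6967 245.8843]
 [218.3831 251.9512]] [[0.6135 0.3225 0.03  ]
 [0.6373 0.2855 0.03  ]
 [0.4668 0.1758 0.03  ]
 [0.4438 0.2125 0.03  ]] [(np.float64(0.20227165651206422), np.float64(32.939203658940926)), (np.float64(0.04399916394817116), np.float64(-57.22134360988263)), (np.float64(0.20270255927017689), np.float64(-147.2534963521893)), (np.float64(0.04332078349596102), np.float64(122.20772979171328))] [0.5404 0.2491 0.03  ]
stand [[331.1552 233.3621]
 [358.1897 221.7758]
 [367.5517 243.6207]
 [340.5172 255.2069]] [[ 0.5241 -0.2003  0.016 ]
 [ 0.5701 -0.3007  0.016 ]
 [ 0.4897 -0.3353  0.016 ]
 [ 0.4444 -0.2356  0.016 ]] [(np.float64(0.08713429328407664), np.float64(23.827634564089227)), (np.float64(0.11037584850140512), np.float64(-65.38294322921358)), (np.float64(0.08751061473721283), np.float64(-156.6987137624831)), (np.float64(0.10956748135000823), np.float64(114.4280091446511))] [ 0.5071 -0.268   0.016 ]
61.48143309740508 [[ 0.0003 -0.9593 -0.2824  0.0714]
 [ 1.      0.      0.0008 -0.0002]
 [-0.0008 -0.2824  0.9593  0.0311]
 [ 0.      0.      0.      1.    ]]
```

```bash
cat > go.py <<'E'
import sys
from h import *
# target x y z(TCP) yaw of tool x (deg)
x,y,z,yaw=map(float,sys.argv[1:5])
o=ctrl.get_obs(); M=R.from_rotvec(o['tool_rot']).as_matrix()
a=np.radians(yaw); T=np.array([[np.cos(a),np.sin(a),0],[np.sin(a),-np.cos(a),0],[0,0,-1]])
d=M.T@(np.array([x,y,z])-o['tool_pos'])*1000
rv=R.from_matrix(M.T@T).as_rotvec()
print('t',round(o['t'],2),'pos',o['tool_pos'].round(4),'shift mm',d.round(1),'turn',rv.round(4),'yaw now',np.degrees(np.arctan2(M[1,0],M[0,0])).round(2),'after-turn shift',(T.T@M@d).round(1),'q6',o['q'][5].round(2))
print('F',o['contact_force'].round(2),'T',o['wrist_torque'].round(3),'open',round(o['opening'],4))
E
python3 -m crank '[[0,0,0,-40,-20,0,-1],[0,0,0,-40,-20,0,-1],[0,0,0,-40,-20,0,-1],[0,0,0,-40,-20,0,-1],[0,0,0,-40,-20,0,-1],[0,0,0,-40,-20,0,-1],[0,0,0,-40,-20,0,-1],[0,0,0,-40,-20,0,-1]]' 60
python3 go.py 0.54 0.25 0.40 212.9
```

```text
t: 1.77
tool_pos: [0.4386, 0.3519, 0.4048]
tool_rot: [0.495, 3.102, 0.007]
contact_force: [0.3, -0.3, 0.2]
opening: 0.0852
t 1.77 pos [0.4386 0.3519 0.4048] shift mm [-128.1  -65.3    4.4] turn [ 0.0045  0.0014 -0.8909] yaw now 161.85 after-turn shift [ -29.7 -140.6    4.8] q6 -0.71
F [ 0.31 -0.29  0.21] T [-0.001  0.031 -0.001] open 0.0852
```

```bash

python3 -m crank '[[0,0,0,-36,-18,0,-1],[0,0,0,-36,-18,0,-1],[0,0,0,-36,-18,0,-1],[0,0,-0.12,0,0,0,-1],[0,0,-0.12,0,0,0,-1],[0,0,-0.12,0,0,0,-1],[0,0,-0.12,0,0,0,-1],[0,0,-0.12,0,0,0,-1]]'
python3 -m crank '[[0,0,-0.12,0,0,0,-1],[0,0,-0.12,0,0,0,-1],[0,0,0,0,0,0,-1]]'
python3 go.py 0.54 0.25 0.40 212.9
python3 - <<'E'
from h import *
np.set_printoptions(precision=4,suppress=True)
o=ctrl.get_obs();p=eyes.get_image('wrist');save(p,'w1')
for f in ('look_for','mark_of'): print([(np.array(d['centre']),d['confidence']) for d in getattr(spotter,f)('tube_center',p)[:2]])
r=spotter.outline_of('tube_center',p)[0]['region'].astype(np.uint8)
bx=cv2.boxPoints(cv2.minAreaRect(cv2.findNonZero(r)))
w=np.array([atz(p,u,.04,o) for u in bx]);print(bx,w,[(np.linalg.norm(w[i]-w[i-1]),np.degrees(np.arctan2(*(w[i]-w[i-1])[[1,0]]))) for i in range(4)],w.mean(0))
E
```

```text
t: 2.43
tool_pos: [0.5333, 0.2539, 0.4054]
tool_rot: [-0.46, 3.102, 0.004]
contact_force: [0.3, -0.0, 0.0]
opening: 0.0854
t: 2.68
tool_pos: [0.5336, 0.2535, 0.4054]
tool_rot: [-0.847, 3.019, 0.003]
contact_force: [-0.2, 0.7, -0.2]
opening: 0.0857
t 2.68 pos [0.5336 0.2535 0.4054] shift mm [-3.7 -6.3  5.5] turn [ 0.0001  0.0059 -0.027 ] yaw now -148.65 after-turn shift [-3.5 -6.4  5.4] q6 -1.8
F [-0.17  0.7  -0.22] T [-0.03  -0.009 -0.024] open 0.0857
[(array([0.5254, 0.2463, 0.0427]), 0.91)]
[(array([0.5357, 0.2534, 0.0205]), 0.63)]
[[249.6776  74.6554]
 [293.8321  73.9195]
 [297.2155 276.9297]
 [253.0611 277.6656]] [[0.465  0.1797 0.04  ]
 [0.4441 0.2127 0.04  ]
 [0.6108 0.321  0.04  ]
 [0.6356 0.282  0.04  ]] [(np.float64(0.1988812032234257), np.float64(-149.04756016626848)), (np.float64(0.03906242258056387), np.float64(122.26133080939398)), (np.float64(0.198723624834447), np.float64(33.019604856056446)), (np.float64(0.0462354313186606), np.float64(-57.586135519832986))] [0.5389 0.2488 0.04  ]
```

View pics/w1.png

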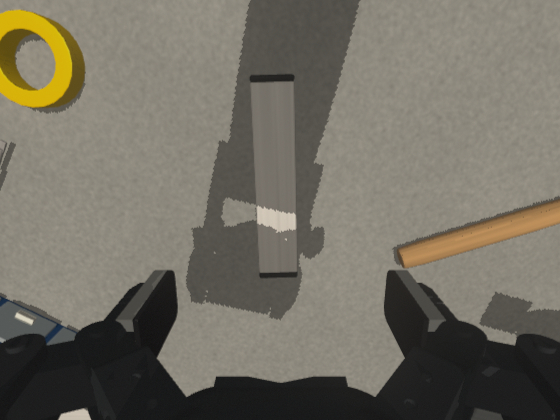

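The wrist view shows the whole tube. Its top corners are near (250,79), (294,78), (297,273) and (260,274), and the jaws are roughly parallel to its sides. I'll triangulate its height from this view and the top one.

```bash
python3 - <<'E'
from h import *
np.set_printoptions(precision=4,suppress=True)
o=ctrl.get_obs();p=eyes.get_image('wrist')
im=p['image'];a=cv2.resize(im[60:110,230:320],(720,400));b=cv2.resize(im[250:300,230:320],(720,400))
cv2.imwrite('pics/c.png',np.vstack([a[:300],b[:300]])[:,:,::-1])
c=np.array([atz(p,u,.04,o) for u in [(251,79),(294,78.5),(297,273),(260,274)]]);print(c,c.mean(0))
for i,j in((0,1),(1,2),(2,3),(3,0)): print(np.linalg.norm(c[i]-c[j]),np.degrees(np.arctan2(*(c[j]-c[i])[[1,0]])))
# triangulate region centres top vs wrist
t=eyes.get_image('top')
def cen(q,p):
    r=spotter.outline_of(q,p)[0]['region'].astype(np.uint8); return np.mean(cv2.boxPoints(cv2.minAreaRect(cv2.findNonZero(r))),0)
o1,d1=ray(p,cen('tube_center',p),o);o2,d2=ray(t,cen('tube_center',t))
s=np.linalg.lstsq(np.c_[d1,-d2],o2-o1,rcond=None)[0];print(o1+d1*s[0],o2+d2*s[1])
E
```

```text
[[0.4672 0.1829 0.04  ]
 [0.4471 0.2153 0.04  ]
 [0.6073 0.3182 0.04  ]
 [0.6282 0.2857 0.04  ]] [0.5374 0.2505 0.04  ]
0.03816809061693215 121.74753571471894
0.19038772478043064 32.70216136148189
0.03862255143906317 -57.182689828564634
0.19110180123353196 -147.4356592919884
[0.5202 0.2396 0.1032] [0.507  0.221  0.0993]
```

View pics/c.png

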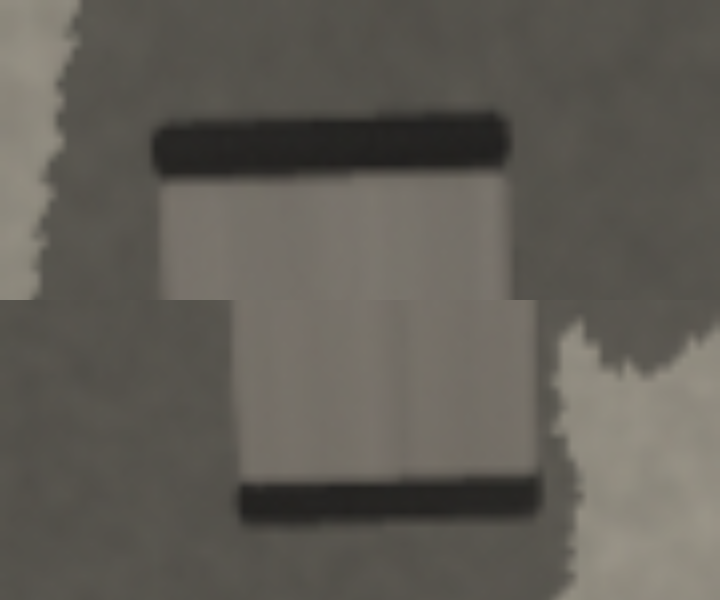

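```bash
python3 - <<'E'
from h import *
np.set_printoptions(precision=4,suppress=True)
o=ctrl.get_obs();p=eyes.get_image('wrist');t=eyes.get_image('top')
uv=np.array([(249.4,75.8),(293.7,74.6),(297.5,276.5),(260,277.5)])
c=np.array([atz(p,u,.04,o) for u in uv]);print(c,c.mean(0))
for i,j in((0,1),(1,2),(2,3),(3,0)): print(np.linalg.norm(c[i]-c[j]),np.degrees(np.arctan2(*(c[j]-c[i])[[1,0]])))
u1=proj(p,c.mean(0),o)[0]
o1,d1=ray(p,u1,o);o2,d2=ray(t,(209.8,225.1))
s=np.linalg.lstsq(np.c_[d1,-d2],o2-o1,rcond=None)[0];print(o1+d1*s[0],o2+d2*s[1])
E
python3 go.py 0.538 0.2505 0.35 212.7
```

```text
[[0.4657 0.1803 0.04  ]
 [0.4445 0.2133 0.04  ]
 [0.6103 0.3209 0.04  ]
 [0.6316 0.2879 0.04  ]] [0.538  0.2506 0.04  ]
0.039227079674887436 122.65554557225921
0.19766608876735364 32.97975367223166
0.03926379771172717 -57.11926469753608
0.1978202019536841 -147.03104608742652
[0.5447 0.2541 0.0062] [0.5438 0.2526 0.0058]
t 3.18 pos [0.5335 0.2535 0.4054] shift mm [-1.9 -4.9 55.4] turn [ 0.0002  0.0059 -0.0261] yaw now -148.79 after-turn shift [-2.1 -5.  55.4] q6 -1.8
F [-0.14 -0.3   0.36] T [ 0.004 -0.029 -0.005] open 0.0852
```

```bash

python3 -m crank '[[0,0.006,-0.03,-2,-5,40,-1],[0,0,0,0,0,40,-1],[0,0,0,0,0,40,-1],[0,0,0,0,0,40,-1],[0,0,0,0,0,40,-1],[0,0,0,0,0,0,-1]]'
python3 go.py 0.538 0.2505 0.182 213
python3 - <<'E'
from h import *
p=eyes.get_image('wrist');save(p,'w2')
E
```

```text
t: 3.68
tool_pos: [0.542, 0.2518, 0.2062]
tool_rot: [-0.885, 2.997, 0.001]
contact_force: [-2.1, -1.1, -1.8]
opening: 0.0858
t 3.68 pos [0.542  0.2518 0.2062] shift mm [ 4.4  1.2 24.1] turn [-0.0041  0.0157 -0.0017] yaw now -147.1 after-turn shift [ 4.   1.1 24.2] q6 -1.83
F [-2.13 -1.07 -1.78] T [0.008 0.113 0.015] open 0.0858
```

View pics/w2.png

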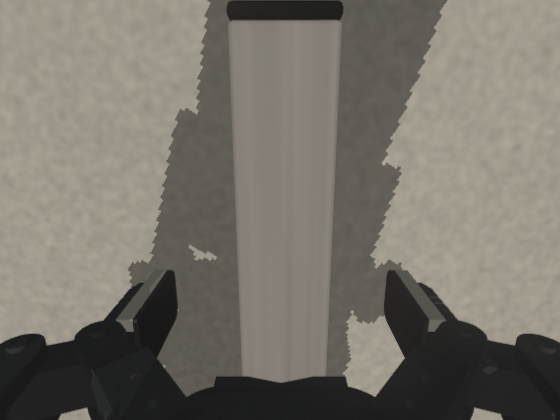

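The tube is centred between the open jaws, running straight up the picture from (285,10) down to (285,375). I'll lower the rest of the way.

```bash

python3 -m crank '[[0,0.012,0,4,1,12,-1],[0,0,0,0,0,10,-1],[0,0,0,0,0,0,-1]]'
python3 go.py 0.538 0.2505 0.182 213
```

```text
t: 3.98
tool_pos: [0.5425, 0.252, 0.1933]
tool_rot: [-0.884, 2.995, -0.004]
contact_force: [-0.7, -0.1, -0.2]
opening: 0.0855
t 3.98 pos [0.5425 0.252  0.1933] shift mm [ 4.8  1.3 11.2] turn [-0.0081  0.0174 -0.0019] yaw now -147.11 after-turn shift [ 4.6  1.2 11.3] q6 -1.83
F [-0.67 -0.12 -0.21] T [-0.009  0.026 -0.049] open 0.0855
```

```bash

python3 -m crank '[[0,0.02,0,5,1,10,-1],[0,0.01,0,2,0,3,-1],[0,0,0,0,0,0,-1]]'
python3 go.py 0.538 0.2505 0.182 213
```

```text
t: 4.23
tool_pos: [0.538, 0.2496, 0.1843]
tool_rot: [0.888, -3.01, 0.019]
contact_force: [-1.0, -0.4, -0.0]
opening: 0.0852
t 4.23 pos [0.538  0.2496 0.1843] shift mm [-0.5  0.8  2.3] turn [-0.0105 -0.0069 -0.0021] yaw now -147.12 after-turn shift [-0.5  0.8  2.3] q6 -1.83
F [-1.01 -0.36 -0.02] T [ 0.045  0.009 -0.005] open 0.0852
```

```bash
cat > avg.py <<'E'
import sys
from h import *
n=int(sys.argv[1]); F=[];T=[]
for i in range(n):
    eyes.get_image('wrist'); o=ctrl.get_obs(); M=R.from_rotvec(o['tool_rot']).as_matrix()
    F.append(o['contact_force']);T.append(o['wrist_torque'])
F=np.array(F);T=np.array(T)
print('t',o['t'],'pos',o['tool_pos'].round(4),'open',round(o['opening'],4))
print('F',F.mean(0).round(3),F.std(0).round(2),'T',T.mean(0).round(4),T.std(0).round(3))
print('tool-axis (T rotated world->tool)',(M.T@T.mean(0)).round(4),'Ftool',(M.T@F.mean(0)).round(3),'raw about tool y if T already tool: ',T.mean(0)[1].round(4))
print('M',M.round(4).tolist())
E
python3 avg.py 8
python3 -m crank '[[-0.01,0,0,0,1,0,1],[0,0,0,0,0,0,1],[0,0,0,0,0,0,1],[0,0,0,0,0,0,1],[0,0,0,0,0,0,1],[0,0,0,0,0,0,1]]' 80
python3 go.py 0.538 0.2505 0.182 213
```

```text
t 4.6333 pos [0.538  0.2496 0.184 ] open 0.0854
F [ 0.27  -0.076  0.066] [0.41 0.43 0.5 ] T [ 0.0167 -0.0022 -0.0003] [0.022 0.035 0.034]
tool-axis (T rotated world->tool) [-0.0128 -0.0109  0.0003] Ftool [-0.185 -0.211 -0.066] raw about tool y if T already tool:  -0.0022
M [[-0.8398, -0.5429, -0.0002], [-0.5429, 0.8397, -0.0123], [0.0068, -0.0102, -0.9999]]
t: 5.13
tool_pos: [0.5378, 0.2504, 0.1845]
tool_rot: [0.888, -3.007, 0.003]
contact_force: [-0.5, 0.0, 0.4]
opening: 0.0388
t 5.13 pos [0.5378 0.2504 0.1845] shift mm [-0.2 -0.   2.5] turn [-0.0001 -0.0063 -0.002 ] yaw now -147.11 after-turn shift [-0.2 -0.   2.5] q6 -1.83
F [-0.47  0.01  0.39] T [-0.035  0.026  0.02 ] open 0.0388
```

```bash

python3 -m crank '[[0,0,0,0,0,-15,1],[0,0,0,0,0,-20,1],[0,0,0,0,0,-25,1],[0,0,0,0,0,-20,1],[0,0,0,0,0,0,1],[0,0,0,0,0,0,1]]' 80
python3 avg.py 20
python3 - <<'E'
from h import *
p=eyes.get_image('wrist');save(p,'w3')
p=eyes.get_image('side');save(p,'s3')
E
```

```text
t: 5.63
tool_pos: [0.5327, 0.249, 0.2543]
tool_rot: [0.88, -2.984, 0.003]
contact_force: [-0.1, -0.9, -7.2]
opening: 0.0386
t 6.6333 pos [0.5334 0.2492 0.2558] open 0.0389
F [-0.12  -0.12  -5.997] [0.55 0.53 0.53] T [ 0.0265 -0.0485 -0.0041] [0.036 0.032 0.025]
tool-axis (T rotated world->tool) [ 0.004  -0.0551  0.0039] Ftool [ 2.000e-03 -7.300e-02  5.999e+00] raw about tool y if T already tool:  -0.0485
M [[-0.8395, -0.5427, -0.0263], [-0.5427, 0.8399, -0.0097], [0.0274, 0.0062, -0.9996]]
```

View pics/w3.png

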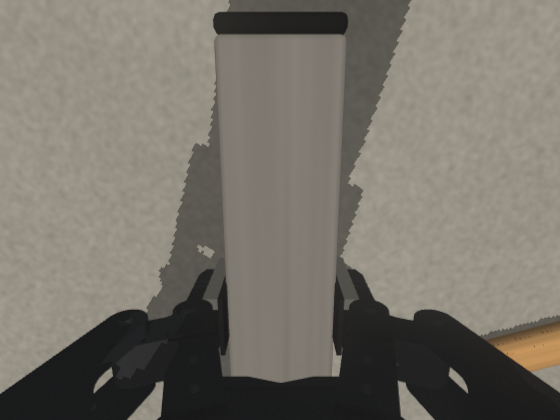

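View pics/s3.png

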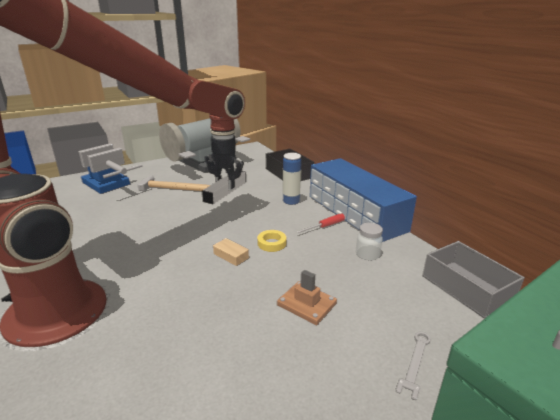

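```bash

python3 -m crank '[[0,-0.02,0,0,0,-35,1],[0,0,0,0,0,-35,1],[0,0,0,0,0,-35,1],[0,0,0.12,20,-30,-15,1],[0,0,0,20,-30,-15,1],[0,0,0,20,-30,0,1],[0,0,0,20,-30,0,1],[0,0,0,20,-30,0,1]]'
python3 go.py 0.471 -0.195 0.38 24.2
```

```text
t: 7.4
tool_pos: [0.514, 0.0702, 0.3969]
tool_rot: [0.715, -3.051, -0.004]
contact_force: [0.6, -0.4, -5.9]
opening: 0.0388
t 7.4 pos [0.514  0.0702 0.3969] shift mm [ 156.2 -218.6   17. ] turn [ 0.0113  0.0068 -3.1035] yaw now -153.62 after-turn shift [-147.9  224.3   16.9] q6 -2.04
F [ 0.55 -0.43 -5.9 ] T [-0.045 -0.128  0.025] open 0.0388
```

```bash

python3 -m crank '[[0,0,0,20,-30,0,1],[0,0,0,22,-31,0,1],[0,0,0,22,-31,0,1],[0,0,0,22,-31,0,1],[0,0,0,22,-31,0,1],[0,0,0,22,-31,0,1],[0,0,0,18,-26,0,1],[0,0,0,0,0,0,1]]'
python3 go.py 0.471 -0.195 0.38 204.2
python3 avg.py 14
```

```text
t: 8.07
tool_pos: [0.4685, -0.2005, 0.3998]
tool_rot: [0.709, -3.057, 0.007]
contact_force: [-0.2, 0.1, -5.2]
opening: 0.0386
t 8.07 pos [ 0.4685 -0.2005  0.3998] shift mm [-4.8  3.9 19.7] turn [-0.0035 -0.0041  0.0337] yaw now -153.87 after-turn shift [-4.6  4.  19.8] q6 -2.58
F [-0.17  0.12 -5.17] T [ 0.022  0.022 -0.013] open 0.0386
t 8.7667 pos [ 0.4698 -0.1957  0.3995] open 0.0384
F [-0.016  0.134 -5.778] [0.55 0.38 0.32] T [ 0.0102 -0.0155  0.0099] [0.035 0.028 0.034]
tool-axis (T rotated world->tool) [-0.0022 -0.0184 -0.0099] Ftool [-0.058  0.129  5.778] raw about tool y if T already tool:  -0.0155
M [[-0.8949, -0.4463, -0.0018], [-0.4463, 0.8949, -0.0012], [0.0022, -0.0003, -1.0]]
```

```bash

python3 - <<'E'
from h import *
o=ctrl.get_obs();p=eyes.get_image('wrist');save(p,'w4')
for q in('ledge','stand'): print(q,[(np.array(d['centre']).round(4),d['confidence']) for d in spotter.mark_of(q,p)[:2]])
E
```

```text
ledge [(array([ 0.5053, -0.2665,  0.089 ]), 0.84)]
stand [(array([ 5.015e-01, -2.668e-01,  2.000e-04]), 0.84)]
```

View pics/w4.png

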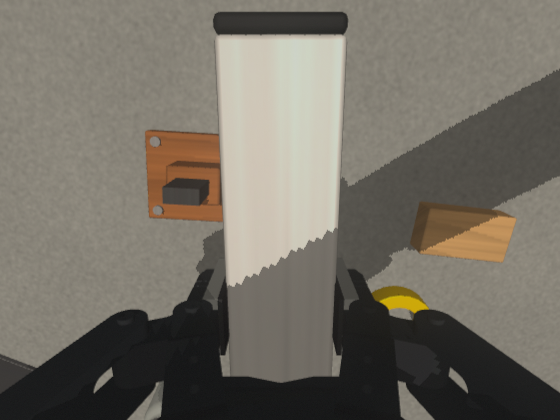

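The wrist view shows the stand left of the held tube. Its foot's left corners are near (148,131) and (150,218), and the dark ledge is at (165-208,180-204). I'll turn the tool half way round, so that I can weigh again with any sensor bias reversed.

```bash

python3 -m crank '[[0,0,0.12,0,0,0,1],[0,0,0.12,0,0,0,1],[0,0,0.12,0,0,0,1],[0,0,0.12,0,0,0,1],[0,0,0.12,0,0,0,1],[0,0,0.12,0,0,0,1],[0,0,0.12,0,0,0,1],[0,0,0.12,0,0,0,1]]'
python3 -m crank '[[0,0,0.12,0,0,0,1],[0,0,0.12,0,0,0,1],[0,0,0.12,0,0,0,1],[0,0,0.12,0,0,0,1],[0,0,0.12,0,0,0,1],[0,0,0.12,0,0,0,1],[0,0,0.12,0,0,0,1],[0,0,0.12,0,0,0,1]]'
python3 -m crank '[[0,0,0.12,0,0,0,1],[0,0,0.12,0,0,0,1],[0,0,0.12,0,0,0,1],[0,0,0.12,0,0,0,1],[0,0,0.12,0,0,0,1],[0,0,0.12,0,0,0,1],[0,0,0.12,0,0,0,1],[0,0,0.12,0,0,0,1]]'
python3 go.py 0.455 -0.16 0.38 24.2
```

```text
t: 9.58
tool_pos: [0.4696, -0.1964, 0.3995]
tool_rot: [-0.832, -3.028, 0.003]
contact_force: [-0.6, -0.1, -6.0]
opening: 0.0388
t: 10.25
tool_pos: [0.4694, -0.197, 0.3995]
tool_rot: [-2.182, -2.259, 0.004]
contact_force: [0.3, -0.1, -5.6]
opening: 0.0388
t: 10.92
tool_pos: [0.4692, -0.1976, 0.3994]
tool_rot: [2.998, 0.936, -0.005]
contact_force: [-0.3, 1.0, -5.6]
opening: 0.0388
t 10.92 pos [ 0.4692 -0.1976  0.3994] shift mm [  9.7 -39.   19.4] turn [1.000e-04 3.100e-03 1.832e-01] yaw now 34.69 after-turn shift [  2.4 -40.1  19.4] q6 0.42
F [-0.28  1.01 -5.56] T [ 0.023 -0.003 -0.002] open 0.0388
```

```bash

python3 -m crank '[[0,0,0.12,8,-25,0,1],[0,0,0.07,0,-15,0,1],[0,0,0,0,0,0,1],[0,0,0,0,0,0,1]]'
python3 avg.py 25
python3 - <<'E'
from h import *
o=ctrl.get_obs();p=eyes.get_image('wrist');save(p,'w5')
np.savez('v5.npz',**{k:o[k] for k in('tool_pos','tool_rot')})
for q in('ledge','stand'): print(q,[(np.array(d['centre']).round(4),d['confidence']) for d in spotter.mark_of(q,p)[:2]])
im=p['image'];cv2.imwrite('pics/c5.png',cv2.resize(im[150:300,330:510],(720,600),interpolation=cv2.INTER_CUBIC)[:,:,::-1])
E
```

```text
t: 11.25
tool_pos: [0.4543, -0.1589, 0.3994]
tool_rot: [3.076, 0.628, -0.004]
contact_force: [0.1, -0.4, -6.4]
opening: 0.0389
t 12.5 pos [ 0.4544 -0.1591  0.3993] open 0.0387
F [-5.000e-03 -1.070e-01 -5.992e+00] [0.48 0.51 0.46] T [-0.0007 -0.0031  0.0031] [0.027 0.036 0.028]
tool-axis (T rotated world->tool) [-0.0018  0.0026 -0.0031] Ftool [-0.027  0.094  5.992] raw about tool y if T already tool:  -0.0031
M [[0.9207, 0.3902, -0.0029], [0.3902, -0.9207, -0.0017], [-0.0033, 0.0004, -1.0]]
ledge [(array([ 0.5064, -0.265 ,  0.0901]), 0.6)]
stand [(array([ 0.5009, -0.2726,  0.0012]), 0.75)]
```

View pics/w5.png

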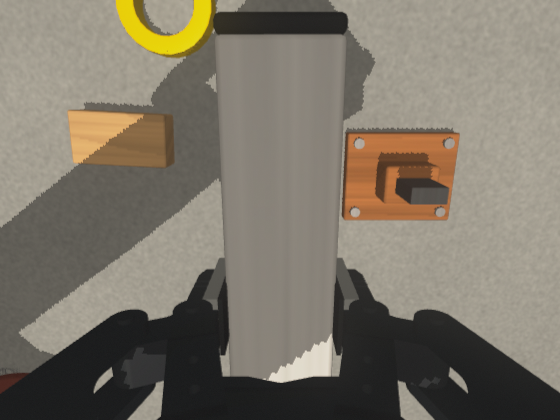

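View pics/c5.png

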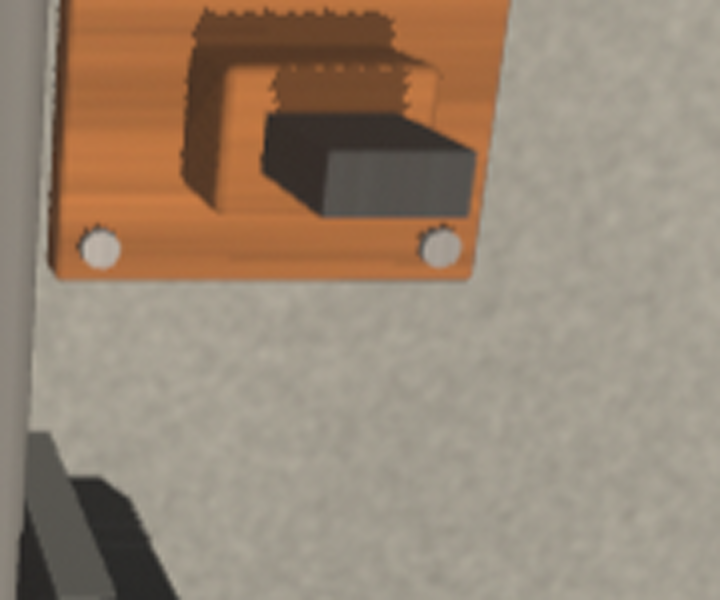

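The wrist view shows the whole stand to the right of the tube. The ledge's top face has corners at about (412,187), (449,188), (447,204) and (410,204). I'll take another view from a place about 50 mm away to triangulate.

```bash

python3 -m crank '[[0,0,0,35,-20,0,1],[0,0,0,0,-20,0,1],[0,0,0,0,0,0,1],[0,0,0,0,0,0,1]]'
python3 - <<'E'
from h import *
o=ctrl.get_obs();p=eyes.get_image('wrist');save(p,'w6');print(o['tool_pos'])
np.savez('v6.npz',**{k:o[k] for k in('tool_pos','tool_rot')})
for q in('ledge','stand'): print(q,[(np.array(d['centre']).round(4),d['confidence']) for d in spotter.mark_of(q,p)[:2]])
im=p['image'];cv2.imwrite('pics/c6.png',cv2.resize(im[180:330,380:560],(720,600),interpolation=cv2.INTER_CUBIC)[:,:,::-1])
E
```

```text
t: 12.98
tool_pos: [0.4718, -0.1087, 0.3985]
tool_rot: [3.079, 0.619, -0.006]
contact_force: [-0.3, 0.8, -5.2]
opening: 0.0386
[ 0.47183042 -0.10870067  0.39853361]
ledge [(array([ 0.5059, -0.2663,  0.0914]), 0.82)]
stand [(array([ 0.501 , -0.2667,  0.002 ]), 0.61)]
```

View pics/c6.png

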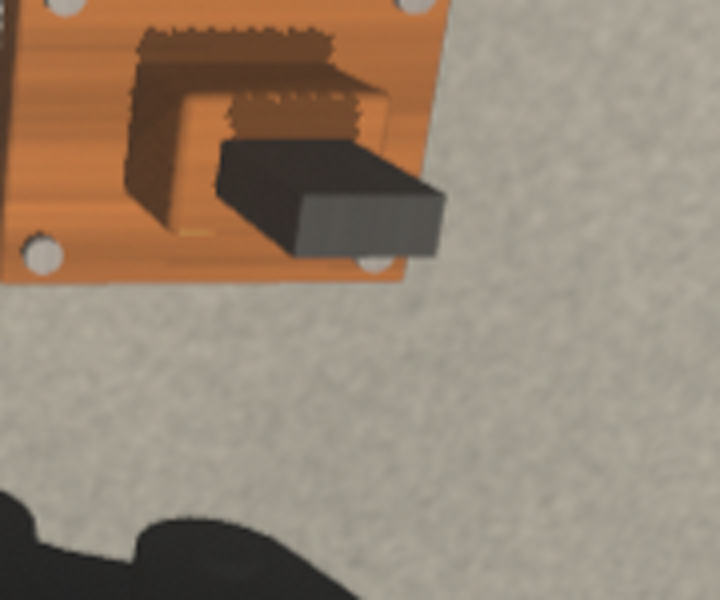

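```bash
python3 - <<'E'
from h import *
np.set_printoptions(precision=4,suppress=True)
p=eyes.get_image('wrist')
A=dict(np.load('v5.npz'));B=dict(np.load('v6.npz'))
a=np.array([(328,150),(475,152),(470,217),(322,216)])/4+[330-.375,150-.375]
b=np.array([(305,194),(444,195),(436,257),(294,257)])/4+[380-.375,180-.375]
for i in range(4):
    o1,d1=ray(p,a[i],A);o2,d2=ray(p,b[i],B)
    s=np.linalg.lstsq(np.c_[d1,-d2],o2-o1,rcond=None)[0];print('tri',(o1+d1*s[0]+o2+d2*s[1])/2)
for uv,o in((a,A),(b,B)):
    c=np.array([atz(p,u,.09,o) for u in uv]);print('mean',c.mean(0))
    for i,j in((1,0),(2,3),(3,0),(2,1)): print(np.linalg.norm(c[i]-c[j]).round(4),np.degrees(np.arctan2(*(c[j]-c[i])[[1,0]])).round(2))
E
```

```text
tri [ 0.5047 -0.2524  0.0918]
tri [ 0.5156 -0.2812  0.0889]
tri [ 0.5032 -0.287   0.0891]
tri [ 0.4918 -0.2584  0.0905]
mean [ 0.5038 -0.2697  0.09  ]
0.0296 112.18
0.0302 112.58
0.0138 23.95
0.0136 26.42
mean [ 0.5038 -0.2698  0.09  ]
0.0289 112.29
0.0299 112.73
0.014 21.41
0.0138 25.49
```

```bash
python3 - <<'E'
from h import *
p=eyes.get_image('wrist');A=dict(np.load('v5.npz'))
c=[atz(p,u,.016,A) for u in((345,219.5),(447.5,220),(346,133.5),(459,132.5))]
for i,j in((1,0),(3,2),(1,3)): print(np.linalg.norm(c[i]-c[j]).round(4),np.degrees(np.arctan2(*(c[j]-c[i])[[1,0]])).round(2))
E
python3 go.py 0.502 -0.2705 0.38 23
```

```text
0.1074 112.69
0.1102 113.48
0.0897 23.53
t 13.23 pos [ 0.4716 -0.1097  0.3987] shift mm [-33.6 160.2  18.9] turn [ 0.0006  0.0044 -0.0071] yaw now 22.6 after-turn shift [-34.8 159.9  18.7] q6 0.8
F [ 0.24  0.27 -6.1 ] T [ 0.042 -0.004 -0.041] open 0.0388
```

```bash

python3 -m crank '[[0,0,0,-8,38,0,1],[0,0,0,-8,38,0,1],[0,0,0,-8,38,0,1],[0,0,0,-8,38,0,1],[0,0,0,0,5,20,1],[0,0,0,0,0,30,1],[0,0,0,0,0,25,1],[0,0,0,0,0,0,1]]'
python3 -m crank '[[0,0,0,0,0,0,1],[0,0,0,0,0,0,1]]'
python3 go.py 0.502 -0.2705 0.30 23
python3 avg.py 20
```

```text
t: 13.9
tool_pos: [0.5032, -0.2803, 0.3254]
tool_rot: [3.073, 0.607, 0.005]
contact_force: [-1.5, 0.0, -8.2]
opening: 0.0388
t: 14.07
tool_pos: [0.5027, -0.2813, 0.3251]
tool_rot: [3.075, 0.604, 0.002]
contact_force: [-0.1, -0.3, -4.8]
opening: 0.0388
t 14.07 pos [ 0.5027 -0.2813  0.3251] shift mm [  3.4 -10.4  25. ] turn [ 0.0079  0.     -0.0133] yaw now 22.24 after-turn shift [  3.5 -10.2  25.1] q6 0.55
F [-0.07 -0.33 -4.79] T [0.014 0.037 0.029] open 0.0388
t 15.0667 pos [ 0.5029 -0.281   0.325 ] open 0.0387
F [-0.04  -0.216 -5.893] [0.48 0.47 0.52] T [ 0.0092  0.0196 -0.0146] [0.028 0.035 0.035]
tool-axis (T rotated world->tool) [ 0.0159 -0.0148  0.0145] Ftool [-0.123  0.133  5.895] raw about tool y if T already tool:  0.0196
M [[0.9254, 0.379, 0.0039], [0.379, -0.9254, -0.0079], [0.0006, 0.0088, -1.0]]
```

```bash

python3 -m crank '[[0.006,0,-0.01,3,-10,10,1],[0,0,0,0,0,10,1],[0,0,0,0,0,0,1],[0,0,0,0,0,0,1]]'
python3 go.py 0.502 -0.2705 0.275 23
```

```text
t: 15.4
tool_pos: [0.5017, -0.2694, 0.3025]
tool_rot: [3.078, 0.624, 0.001]
contact_force: [0.4, -0.6, -5.7]
opening: 0.0387
t 15.4 pos [ 0.5017 -0.2694  0.3025] shift mm [-0.2  1.1 27.5] turn [ 0.0016 -0.0005 -0.0016] yaw now 22.91 after-turn shift [-0.2  1.1 27.5] q6 0.55
F [ 0.45 -0.56 -5.66] T [-0.044  0.     0.007] open 0.0387
```

```bash

python3 -m crank '[[0,0,0,0,1,10,1],[0,0,0,0,0,7,1],[0,0,0,0,0,3,1],[0,0,0,0,0,0,1]]'
python3 go.py 0.502 -0.2705 0.275 23
python3 - <<'E'
from h import *
p=eyes.get_image('side');im=p['image'];cv2.imwrite('pics/s7.png',cv2.resize(im[190:340,220:400],(720,600),interpolation=cv2.INTER_CUBIC)[:,:,::-1])
X=[.504,-.2698,.09]; print(proj(p,X))
E
```

```text
t: 15.73
tool_pos: [0.5019, -0.2702, 0.2793]
tool_rot: [3.078, 0.624, -0.001]
contact_force: [-0.2, 0.2, -6.5]
opening: 0.0384
t 15.73 pos [ 0.5019 -0.2702  0.2793] shift mm [-0.1  0.3  4.3] turn [ 0.0004  0.0005 -0.0014] yaw now 22.92 after-turn shift [-0.1  0.3  4.3] q6 0.55
F [-0.18  0.16 -6.46] T [ 0.005 -0.016  0.029] open 0.0384
[[307.6203912 273.1370286]]
```

View pics/s7.png

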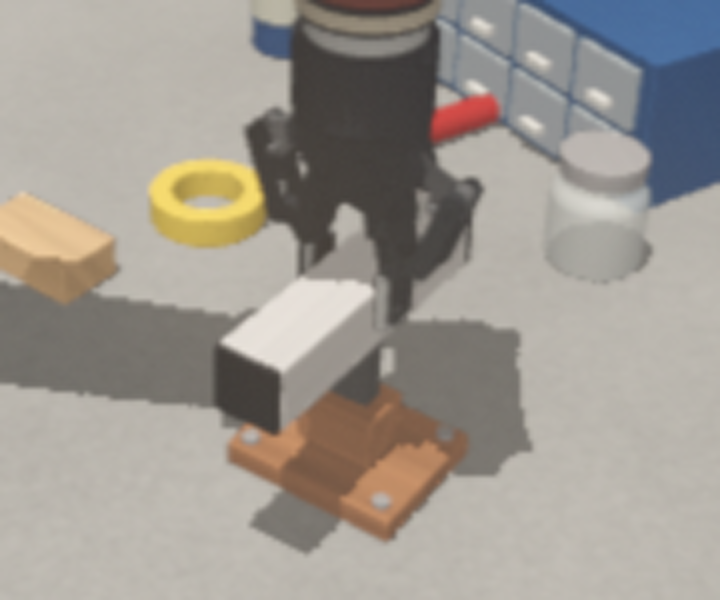

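The side crop shows the tube just above the stand. The steel upright meets the tube's underside near (360,375), about under the fingers. I'll lower in small steps and watch Fz.

```bash

for i in 1; do :; done
python3 -m crank '[[0,0,0,0,0,2,1],[0,0,0,0,0,1.5,1],[0,0,0,0,0,0,1]]'
python3 go.py 0.502 -0.2705 0.275 23; python3 avg.py 4
```

```text
t: 16.03
tool_pos: [0.5023, -0.2706, 0.2764]
tool_rot: [3.078, 0.623, 0.001]
contact_force: [0.3, -0.1, -5.9]
opening: 0.0387
t 16.03 pos [ 0.5023 -0.2706  0.2764] shift mm [-0.2 -0.2  1.4] turn [ 0.0016 -0.0002 -0.0017] yaw now 22.9 after-turn shift [-0.2 -0.2  1.4] q6 0.55
F [ 0.33 -0.1  -5.88] T [-0.003  0.071 -0.025] open 0.0387
t 16.2333 pos [ 0.5023 -0.2706  0.2768] open 0.0389
F [ 0.32   0.386 -6.036] [0.15 0.33 0.56] T [-0.0173 -0.0078 -0.0177] [0.004 0.019 0.036]
tool-axis (T rotated world->tool) [-0.019   0.0004  0.0177] Ftool [ 0.442 -0.243  6.036] raw about tool y if T already tool:  -0.0078
M [[0.9211, 0.3893, 0.0012], [0.3893, -0.9211, -0.0017], [0.0005, 0.0021, -1.0]]
```

```bash

python3 -m crank '[[0,0,0,0,0,1.5,1],[0,0,0,0,0,0,1],[0,0,0,0,0,0,1]]'
python3 avg.py 3
python3 -m crank '[[0,0,0,0,0,1,1],[0,0,0,0,0,0,1],[0,0,0,0,0,0,1]]'
python3 avg.py 6
```

```text
t: 16.48
tool_pos: [0.5025, -0.2707, 0.2758]
tool_rot: [3.076, 0.623, 0.003]
contact_force: [-0.3, -0.3, -5.8]
opening: 0.0387
t 16.6333 pos [ 0.5025 -0.2707  0.2757] open 0.0386
F [ 0.144 -0.399 -6.005] [0.22 0.08 0.13] T [ 0.0013  0.0115 -0.0188] [0.027 0.024 0.027]
tool-axis (T rotated world->tool) [ 0.0056 -0.0101  0.0188] Ftool [-0.029  0.407  6.006] raw about tool y if T already tool:  0.0115
M [[0.9211, 0.3893, 0.002], [0.3893, -0.9211, -0.0022], [0.001, 0.0029, -1.0]]
t: 16.88
tool_pos: [0.5025, -0.2707, 0.2747]
tool_rot: [3.076, 0.623, 0.003]
contact_force: [-0.1, -0.5, -4.9]
opening: 0.0393
t 17.1833 pos [ 0.5025 -0.2707  0.2747] open 0.0387
F [ 0.181  0.023 -5.987] [0.66 0.29 0.65] T [0.0182 0.0113 0.0124] [0.027 0.028 0.042]
tool-axis (T rotated world->tool) [ 0.0212 -0.0033 -0.0124] Ftool [0.169 0.032 5.988] raw about tool y if T already tool:  0.0113
M [[0.9211, 0.3893, 0.0021], [0.3893, -0.9211, -0.0023], [0.0011, 0.003, -1.0]]
```

```bash

python3 -m crank '[[0,0,0,0,0,1,1],[0,0,0,0,0,0,1],[0,0,0,0,0,0,1]]'
python3 avg.py 4
python3 -m crank '[[0,0,0,0,0,1,1],[0,0,0,0,0,0,1],[0,0,0,0,0,0,1]]'
python3 avg.py 4
```

```text
t: 17.43
tool_pos: [0.5027, -0.2709, 0.2749]
tool_rot: [3.076, 0.623, 0.003]
contact_force: [-0.5, -0.6, -5.4]
opening: 0.0388
t 17.6333 pos [ 0.5027 -0.2708  0.2746] open 0.0383
F [ 2.000e-03  8.000e-02 -5.891e+00] [0.27 0.83 0.33] T [-0.0026  0.0199 -0.0151] [0.037 0.014 0.033]
tool-axis (T rotated world->tool) [ 0.0053 -0.0194  0.0151] Ftool [ 0.026 -0.092  5.891] raw about tool y if T already tool:  0.0199
M [[0.9211, 0.3894, 0.0023], [0.3894, -0.9211, -0.0024], [0.0012, 0.0031, -1.0]]
t: 17.88
tool_pos: [0.5029, -0.271, 0.2747]
tool_rot: [3.076, 0.623, 0.003]
contact_force: [-0.5, 0.4, -6.2]
opening: 0.0389
t 18.0833 pos [ 0.5029 -0.271   0.2746] open 0.0385
F [ 0.324 -0.265 -5.16 ] [0.24 0.48 0.82] T [-0.0409 -0.0266  0.0082] [0.04  0.034 0.022]
tool-axis (T rotated world->tool) [-0.048   0.0086 -0.0082] Ftool [0.189 0.353 5.162] raw about tool y if T already tool:  -0.0266
M [[0.9211, 0.3894, 0.0025], [0.3894, -0.9211, -0.0026], [0.0013, 0.0034, -1.0]]
```

```bash

python3 -m crank '[[0,0,0,-0.5,0,2,1],[0,0,0,0,0,0,1],[0,0,0,0,0,0,1]]'
python3 avg.py 4
python3 -m crank '[[0,0,0,0,0,2.5,1],[0,0,0,0,0,0,1]]'
python3 avg.py 4
```

```text
t: 18.33
tool_pos: [0.503, -0.2712, 0.2751]
tool_rot: [3.076, 0.624, 0.005]
contact_force: [0.5, 0.0, -5.6]
opening: 0.0385
t 18.5333 pos [ 0.5029 -0.2712  0.2746] open 0.0387
F [ 0.345 -0.189 -5.897] [0.38 0.49 0.53] T [-0.0124 -0.0308  0.0309] [0.034 0.031 0.026]
tool-axis (T rotated world->tool) [-0.0234  0.0236 -0.0309] Ftool [0.232 0.292 5.898] raw about tool y if T already tool:  -0.0308
M [[0.921, 0.3894, 0.0031], [0.3895, -0.921, -0.0017], [0.0021, 0.0028, -1.0]]
t: 18.7
tool_pos: [0.5033, -0.2714, 0.2752]
tool_rot: [3.077, 0.624, 0.003]
contact_force: [0.0, 0.2, -5.7]
opening: 0.0384
t 18.9 pos [ 0.5033 -0.2715  0.2746] open 0.0386
F [ 0.043  0.031 -3.198] [0.44 0.73 1.05] T [ 0.0009 -0.0541  0.0048] [0.039 0.047 0.029]
tool-axis (T rotated world->tool) [-0.0202  0.0502 -0.0047] Ftool [ 0.045 -0.019  3.198] raw about tool y if T already tool:  -0.0541
M [[0.921, 0.3895, 0.0028], [0.3895, -0.921, -0.0016], [0.002, 0.0025, -1.0]]
```

```bash

python3 -m crank '[[0,0,0,-0.5,0,3,1],[0,0,0,0,0,0.5,1]]' 20
python3 avg.py 5; python3 go.py 0.502 -0.2705 0.275 23
```

```text
t: 19.07
tool_pos: [0.5036, -0.2718, 0.2748]
tool_rot: [3.078, 0.624, 0.005]
contact_force: [-0.3, 0.2, -7.0]
opening: 0.0391
t 19.3167 pos [ 0.5036 -0.2719  0.2745] open 0.0389
F [-0.943  0.999  2.639] [0.56 0.57 1.66] T [ 2.098e-01  1.049e-01 -2.000e-04] [0.104 0.075 0.028]
tool-axis (T rotated world->tool) [ 0.2341 -0.0149  0.0009] Ftool [-0.471 -1.281 -2.643] raw about tool y if T already tool:  0.1049
M [[0.921, 0.3895, 0.0037], [0.3895, -0.921, -0.0009], [0.0031, 0.0023, -1.0]]
t 19.32 pos [ 0.5036 -0.2719  0.2745] shift mm [-0.9 -1.9 -0.5] turn [ 0.0023 -0.0031 -0.0014] yaw now 22.92 after-turn shift [-0.9 -1.9 -0.5] q6 0.54
F [-1.4   1.13  2.77] T [0.247 0.124 0.026] open 0.0389
```

```bash

python3 -m crank '[[0,0,0,0,0,-0.5,0.0],[0,0,0,0,0,0,0.0],[0,0,0,0,0,0,0.0],[0,0,0,0,0,0,0.0]]'
python3 - <<'E'
from h import *
o=ctrl.get_obs();print(o['contact_force'].round(2),o['tool_pos'],o['opening'])
p=eyes.get_image('side');im=p['image'];cv2.imwrite('pics/s8.png',cv2.resize(im[190:340,220:400],(720,600),interpolation=cv2.INTER_CUBIC)[:,:,::-1])
p=eyes.get_image('wrist');save(p,'w8')
E
```

```text
t: 19.65
tool_pos: [0.504, -0.2724, 0.2754]
tool_rot: [3.075, 0.623, 0.008]
contact_force: [0.1, -0.2, -0.2]
opening: 0.0425
[ 0.05 -0.16 -0.17] [ 0.50399615 -0.27242529  0.2753655 ] 0.04251203143982209
```

View pics/s8.png

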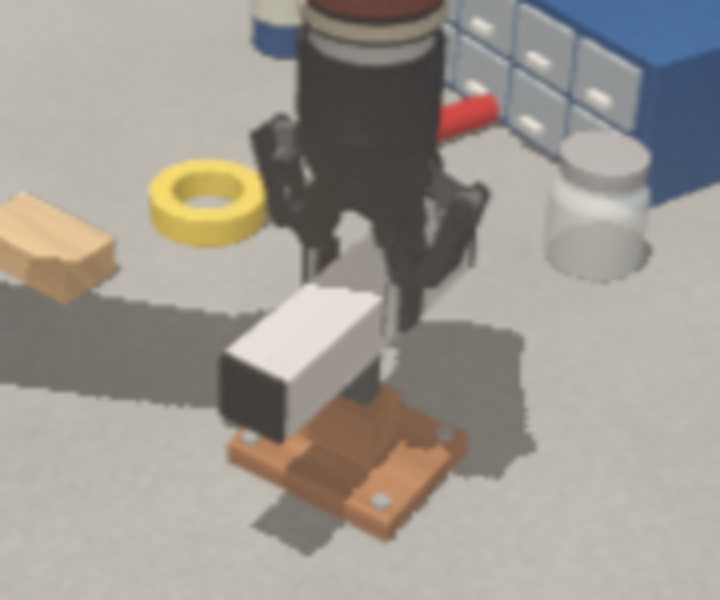

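View pics/w8.png

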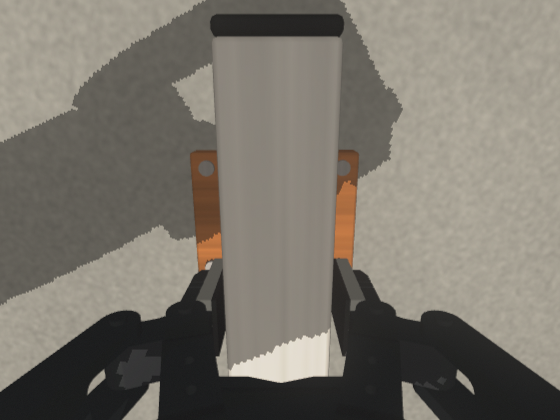

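It holds level with the grip slack, and the force reads zero. I'll open fully and withdraw straight up.

```bash

python3 -m crank '[[0,0,0,0,0,0,-0.5],[0,0,0,0,0,0,-1],[0,0,0,0,0,0,-1],[0,0,0,0,0,0,-1],[0,0,0,0,0,0,-1],[0,0,0,0,0,0,-1]]'
python3 -m crank '[[0,0,0,0,0,-6,-1],[0,0,0,0,0,-15,-1],[0,0,0,0,0,-20,-1],[0,0,0,0,0,-25,-1],[0,0,0,0,0,-30,-1],[0,0,0,0,0,-30,-1],[0,0,0,0,0,-30,-1],[0,0,0,0,0,0,-1]]'
python3 - <<'E'
from h import *
np.set_printoptions(precision=4,suppress=True)
for i in range(8): p=eyes.get_image('side')
im=p['image'];cv2.imwrite('pics/s9.png',cv2.resize(im[190:340,220:400],(720,600),interpolation=cv2.INTER_CUBIC)[:,:,::-1])
o=ctrl.get_obs();p=eyes.get_image('wrist');save(p,'w9')
print(o['t'],o['tool_pos'],o['contact_force'])
print([(np.array(d['centre']),d['confidence']) for d in spotter.mark_of('tube_center',p)[:1]])
E
```

```text
t: 20.25
tool_pos: [0.5039, -0.2724, 0.2752]
tool_rot: [3.075, 0.623, 0.008]
contact_force: [-0.1, 0.1, -0.6]
opening: 0.0853
t: 20.92
tool_pos: [0.5022, -0.2713, 0.4372]
tool_rot: [-3.078, -0.624, -0.0]
contact_force: [0.6, -0.9, 1.1]
opening: 0.0856
21.3167 [ 0.5012 -0.2706  0.4266] [ 0.0157 -0.1356 -0.5935]
[(array([ 0.5005, -0.2685,  0.1123]), 0.77)]
```

View pics/s9.png

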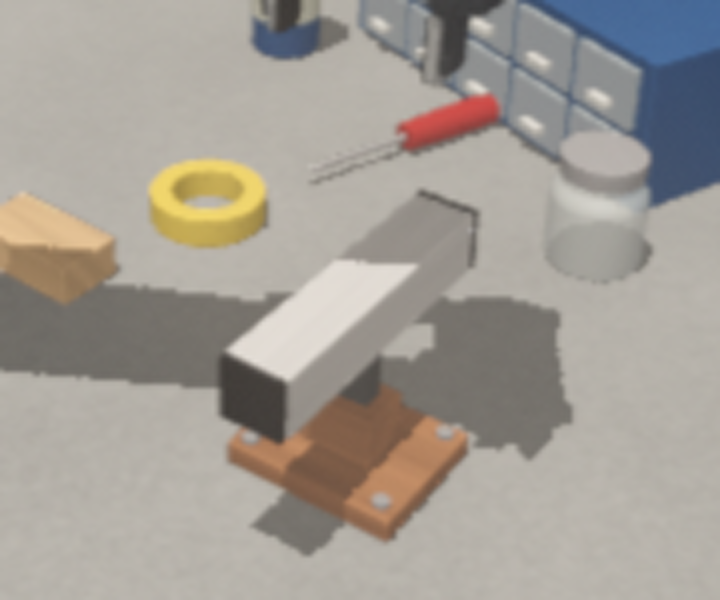

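View pics/w9.png

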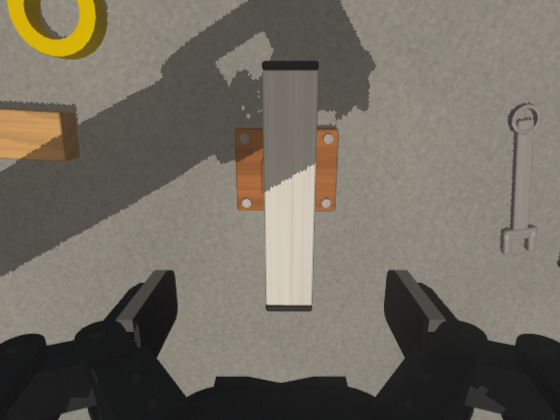

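The side crop shows the tube resting level on the ledge. Its near end is still at (220-290,350-440), unmoved since I loosened the grip. In the wrist view the tube is square across the foot, from (290,65) to (290,308), about 1-2 mm off the stand's midline. The gripper is well clear, so I'm handing in.

```bash
python3 -c "
from station import ctrl
print(ctrl.finish_job())"
```

```text
the job is handed in; nothing more can be done
None
```

The tube is lying level and square across the ledge by itself, and I handed the job in at about 21 s of the 58 s allowed.

**Finding the balance point:** I gripped the tube near its middle, lifted it and averaged the wrist torque. I weighed it four times, including once with the tool turned half way round. The offsets from the grasp point were about +5, +3, 0 and +2.5 mm along the tube, so I used about +2 mm.

**Placing it:** I measured the ledge from two wrist views at about (0.504, -0.270, 0.090). I lowered until the force showed contact, at the tool height I expected, then loosened, opened fully and withdrew straight up.

**Last checks:**
- **Level:** With the grip slack, the wrist force was about zero. The side view showed the tube level and unmoved from then until after the arm had left.
- **Square:** It lies along the ledge, about 1–2 mm off the stand's midline.
- **Bystanders:** I moved none of them, and those in the last pictures looked undisturbed. I did not check the hammer again at the end.

**Checks that disagreed:**
- The four weighings differed by about 5 mm, against the ledge's ±7 mm tolerance.
- The first attempt to triangulate the tube's height from the top and wrist views failed. I relied on its apparent size and the networks' 0.04 m instead, and the grasp fitted.
- The networks placed the ledge 2–4 mm from my own measurement, and I used mine.

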